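# Latch the cuvette holder under the retaining block

## Task

Pick up the black cuvette holder and set it upright on the bare end of the aluminium plate, its steel tongue pointing at the blue retaining block. Then slide it gently along the plate, feeling the resistance, so that the tongue goes under the overhang, past the brass spring jaws and against the sprung red plunger until the jaws snap shut behind it. Let go, leaving the holder latched there, and do not shove hard or disturb the other things on the bench.

Things in the scene. Friction and masses are not known exactly. Their poses are not given: they have to be found in the camera images.
- dock: aluminium plate fixed to the bench, 100 (x) x 200 (y) x 12 mm thick, origin at the centre of its underside. Its -y end is bare; near +y a blue retaining block, 88 mm wide, top 30 mm (screws 34 mm) above the bench, is clamped, its place along y differing by up to 30 mm from set-up to set-up and not reported: its front end lies 10 to 40 mm on +y of the plate's origin
- set_down (a point): point on top of the plate's bare end, x = 0, y = -65 mm in the plate's frame, 12 mm above the bench; with the holder's origin here its tongue is clear of the block in any set-up. Slide along +y. Friction included, the push reaches about 5 to 9 N before the jaws snap; then rigid stops. Set down and push gently: all contact forces of holder with plate and block must add up to under 35 N (a push of some 18 N)
- jaw_line (a point): point on the plate's top face at x = 0, y = 16 mm of the plate's frame, midway between the jaws' tips if the block is clamped nearest. Two brass spring jaws, 8 mm long in y, 32 mm apart when shut, stand 2 mm behind the block's front end; each springs out up to 6 mm with about 2 N. Their catching faces look to +y, 10 mm behind the front end; there the tongue's shoulders are held
- far_end (a point): middle of the plate's +y edge, top face, y = 100 mm. The pocket behind the jaws is 44 mm wide, its roof 10.5 mm above the plate, open towards -y. At its end a sprung red plunger: 2.5 N when first touched, the shoulders still 6 mm short of the catching faces; 5.5 N when they pass and the jaws snap shut; rigid stops 4 mm farther. Let go, it pushes the tongue back on the jaws
- holder: loose cuvette holder, about 0.16 kg, origin under the column's axis, z up. Black column 26 x 26 mm, 70 mm tall, with an open well; foot 44 (x) x 32 (y) x 8 mm; along +y a steel neck 24 mm wide to the tongue: 8 mm thick, flat underside, 40 mm wide from y = 34 (shoulders) to 44 mm, then tapering to 26 mm at its tip, y = 58 mm
- grip (a point): point on the column's axis 48 mm above the holder's underside, where it is well gripped from above (26 mm wide either way)
- tongue_tip (a point): middle of the tongue's front end, 58 mm from the holder's axis, 4 mm above its underside
- beaker_100: glass beaker, 52 mm across, 70 mm tall, bystander at the back; origin at its underside
- flask_100: conical flask, 58 mm across, 105 mm tall, bystander at the back; origin at its underside
- petri_dish_0: petri dish, 67 mm across, 16 mm tall, bystander at the back; origin at its underside
- stopwatch: black stopwatch lying face up, 73 x 62 x 18 mm, bystander at the left; origin at its underside
There are look-alikes about, which are no part of the job. Leave any pink look-alike of the holder alone.

How it is judged:
On the way:
1. the holder stands upright on the bare end of the plate, tongue towards the block and not yet in its pocket (contact force between holder and dock above 0.3 N and z of holder in the frame of dock between 0.01 and 0.0145 m and y of tongue_tip in the frame of dock between -0.045 and 0.036 m and angle between holder's own z axis and vertical below 0.12 rad), for 0.2 s.
At the end, for the whole second after the job is handed in: The released holder is at rest, upright (0.06 rad) on the plate and in line with it (0.12 rad, 5 mm), its tongue in the pocket and caught between shut jaws and pressing plunger: its contact forces with plate, jaws and plunger add up to over 10 N, as only when latched (contact force between holder and dock above 10 N and y of tongue_tip in the frame of dock between 0.04 and 0.078 m and x of holder in the frame of dock between -0.005 and 0.005 m and z of holder in the frame of dock between 0.01 and 0.0145 m and angle between the y axis of holder and the y axis of dock, either way round below 0.12 rad and angle between holder's own z axis and vertical below 0.06 rad and linear speed of holder below 0.01 m/s); the robot touches nothing.
It fails at once if the holder is pressed against the plate or the block with more than 35 N (contact force between holder and dock above 35 N).
It fails at once if a bystander is moved more than 20 mm (distance of any of beaker_100, flask_100, petri_dish_0, stopwatch from where it was at the start of the episode above 0.02 m).
It also fails if it takes over 54 s, if anything falls off the work surface, if the arm or the gripper's body presses on something with over 40 N, if the wrist force passes 120 N, or if a joint passes its speed limit or range.

## Robot

A 6-joint arm with a two-finger parallel gripper is mounted at the origin on a cart in front of the work surface, level with it; the furniture and walls round the work are solid. World frame = base frame: x ahead of the robot, y to its left, z up, the work surface at z = 0. Lengths are in m, angles in rad, forces in N, time in s.
With the tool pointing down it reaches from about 0.325 to 0.75 m from the base axis. Payload 7.6 kg.
Tool frame: the origin (TCP) lies between the finger pads; the fingertips stand 22 mm ahead of it and the grasp point (between the pads) lies 3 mm ahead of it; z points along the fingers, y is the line along which they close (so a half turn about z gives the same grasp; the last joint's range is limited). The gripper opens to 85 mm and grips with 20 to 120 N. Pads are 22 mm wide; open, the fingers measure 114 mm over their backs; the gripper's body (76 mm by 85 mm) begins 54 mm behind the grasp point. The pads swing forward as they close: fully open they stand 13 mm farther back than shut.
Start: joints at [-1.215, 0.052, 1.401, -0, 1.689, -0.07], TCP at [0.217, -0.478, 0.213] pointing down, gripper open.
Joint ranges: [-2.9, 2.9], [-0.91, 2.17], [0.12, 2.37], [-1.06, 4.2], [0.26, 2.73], [-2.93, 2.93]. Speed limits (rad/s): [2.57, 2.57, 3.01, 3.14, 3.14, 3.14].

## Interface

Orientations are given as a unit quaternion [w, x, y, z].
In Python, from plant import arm gives the robot as it stands.
- The arm moves only by the tool arm_command, never from a script. Its argument "plan" is a list that holds one entry, the list of rows, each a list of 6 numbers: the shift along the tool's x, y, z each as a share of 0.02 m, from -1 to 1, then the turn, a rotation vector about the tool's x, y, z each as a share of 5 degrees, from -1 to 1. In form: [[[tx, ty, tz, wx, wy, wz], ...]]. A call has 1 to 12 rows; each row shifts and turns the commanded pose from where the row before left it, along the tool's axes as they then stand; what a row does not reach is not made up. A row lasts 1/8 s, in which the tool goes at most 62.5 mm and 10.7 degrees, less where a joint would pass 70% of its speed; a pose out of reach is approached as far as the arm can. A call with a number of a shift or a turn outside -1 to 1 is refused whole. A call with a gripper value outside its range is refused whole. "fingers" is the opening, from -1 (shut) to 1 (fully open), so that 0 is half open, set as the call begins (left out, the last holds). The fingers move at their own pace and stop on an object; "force" is the grip in N (left out, the last holds). Time passes only in rows, so rows that do not move let the fingers close. It gives the time, the measured TCP pose, the force, the opening and the grip force at its end, in the units of the state.
- arm.get_obs(): the state, without advancing time (a new reading comes with each control period).
- arm.camera(name): name is "scene" or "top"; returns a dict with "img" (480x640x3 uint8, red, green, blue), "range_z" (480x640 float32, m along the optical axis (not along the pixel's ray), 0 where there is no reading), "vertical_fov" (degrees; the focal length in pixels is half the picture's height over the tangent of half this angle, whatever the lens; pixels are square), "cx", "cy" (the principal point, pixels), "R" (3x3) and "t" (3): a world point X has camera coordinates R X + t. Camera axes: x right, y down, z forward; pixel columns grow to the right and rows downward; lengths in m; the calibration is good to about 2 mm. A picture is of the moment at which its call begins.
- arm.close_job(): hands the job in; it is judged then, once.
The state is a dict: "time": time; "joint_positions": joint angles; "qvel": joint speeds; "tau": joint torques, N m; "ee_pos": TCP position; "eef_rot": TCP orientation; "contact_force": force on the tool from outside, world axes, zero at the start; "moment": the same for the moment, N m; "gripper_width": opening from 0.0 (shut) to 1.0 (fully open); "grasp_force": force on a finger pad.
Only numpy, scipy, OpenCV 4.12 (cv2) and the standard library are available. Lean on these libraries where they do the work, as an engineer would, in place of code of your own. Each camera call takes 0.05 s, during which the arm holds its last target. There are 200 camera calls.

## Working session

There is one attempt and no reset: what is moved stays moved. The work goes in short steps, Python scripts to look and compute and a tool call to move; the robot and the scene stay as the last step left them, time stands still between calls to the robot, and variables do not carry over. Pictures are saved under pics/ and viewed, at most 10 in all, crops included, and the job is handed in when it is done.

Besides the shell and the picture viewer there is one more tool, called after "Emit:" as name(argument=value, ...) on one line, values as JSON. arm_command: Moves the arm, as the interface text tells. Shift numbers are shares of 0.02 m and turn numbers shares of 5 degrees, none past 1 either way. Its arguments: {"type":"object","properties":{"plan":{"type":"array"},"fingers":{"type":"number"},"force":{"type":"number"}},"required":["plan"]}

```bash
mkdir -p pics; cat > h.py <<'E'
import numpy as np, cv2, json
from plant import arm
def cam(n):
    c=arm.camera(n); c['f']=240/np.tan(np.radians(c['vertical_fov']/2)); return c
def pt(c,u,v,z=None):
    """world point at pixel; by depth, or on plane of height z"""
    R,t=np.array(c['R']),np.array(c['t'])
    d=np.array([(u-c['cx'])/c['f'],(v-c['cy'])/c['f'],1.])
    o=-R.T@t; w=R.T@d
    s=c['range_z'][int(round(v)),int(round(u))] if z is None else (z-o[2])/w[2]
    return o+s*w
def save(c,n): cv2.imwrite('pics/'+n,c['img'][:,:,::-1]); np.save('pics/'+n[:-4]+'.npy',c,allow_pickle=True)
def load(n): return np.load('pics/'+n+'.npy',allow_pickle=True).item()
E
python3 - <<'E'
from h import *
for n in('scene','top'):
    c=cam(n); save(c,n+'0.png'); print(n,c['R'],c['t'],c['f'])
o=arm.get_obs(); print(o)
E
```

```text
scene [[ 0.65201586 -0.75813503  0.01032443]
 [-0.30425071 -0.27408752 -0.9123089 ]
 [ 0.69448314  0.59169866 -0.40937253]] [-0.29856925  0.25037619  1.05362511] 534.2703809744328
top [[ 0.0142994  -0.9998842   0.00520802]
 [-0.9903373  -0.01488103 -0.13787886]
 [ 0.13794039 -0.00318611 -0.99043541]] [0.06696238 0.5627281  1.09973272] 487.5095988460159
{'time': 0.1, 'joint_positions': array([-1.21527587e+00,  5.27916990e-02,  1.40160477e+00, -3.34175038e-06,
        1.68860971e+00, -7.03098926e-02]), 'qvel': array([-5.95699776e-06, -2.01189058e-03, -3.71510745e-04, -4.35656107e-04,
       -1.22603410e-03, -2.30032657e-03]), 'tau': array([ 7.32425051e-04, -3.82581103e+01, -3.60986245e+01, -1.07886212e-04,
        4.76364861e-03,  5.11564934e-06]), 'ee_pos': array([ 0.2167795 , -0.4778358 ,  0.21255659]), 'eef_rot': array([-6.99352252e-04,  9.77418860e-01,  2.11309899e-01, -1.02089374e-04]), 'contact_force': array([ 0.77833696, -0.58578745, -0.04882639]), 'moment': array([-0.01212239, -0.01677105,  0.01147038]), 'grasp_force': 0.0, 'gripper_width': 1.0025652750025786}
```

View pics/top0.png

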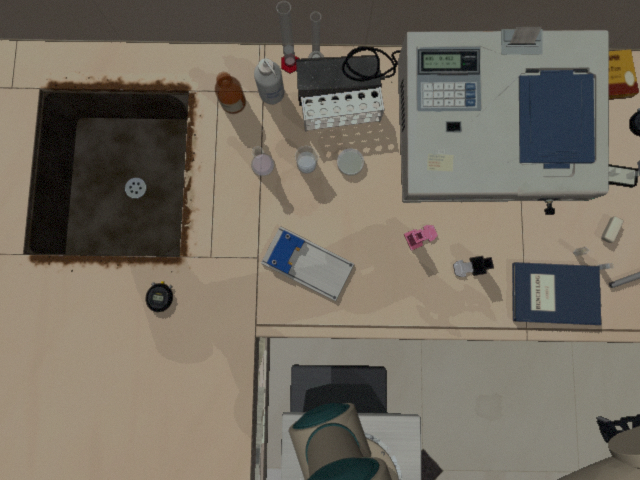

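View pics/scene0.png

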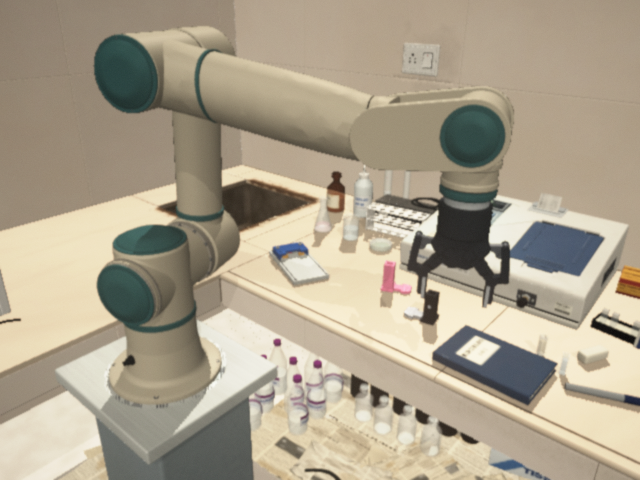

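The black item at top (480,266), with a steel tongue towards the left, fits the holder. The pink one at (420,237) is the look-alike. The dock is at top (308,265), with its blue block at upper left (285,250) and its bare end at lower right (335,280). I'll confirm this in an enlarged crop.

```bash
python3 - <<'E'
from h import *
c=load('top0'); I=c['img'][:,:,::-1]
a=cv2.resize(I[222:307,258:362],None,fx=7,fy=7,interpolation=cv2.INTER_CUBIC)[:, :]
b=cv2.resize(I[240:310,440:510],None,fx=8,fy=8,interpolation=cv2.INTER_CUBIC)
print(a.shape,b.shape)
cv2.imwrite('pics/a.png',a);cv2.imwrite('pics/b.png',b)
E
```

```text
(595, 728, 3) (560, 560, 3)
```

View pics/a.png

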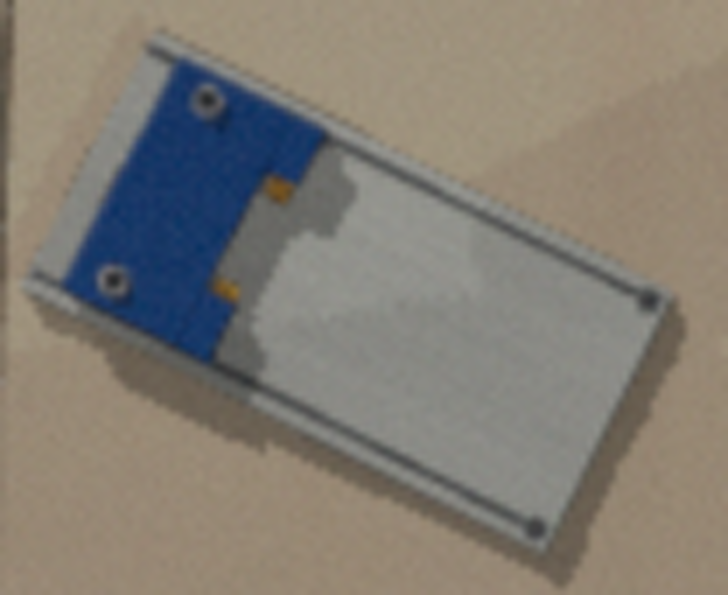

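View pics/b.png

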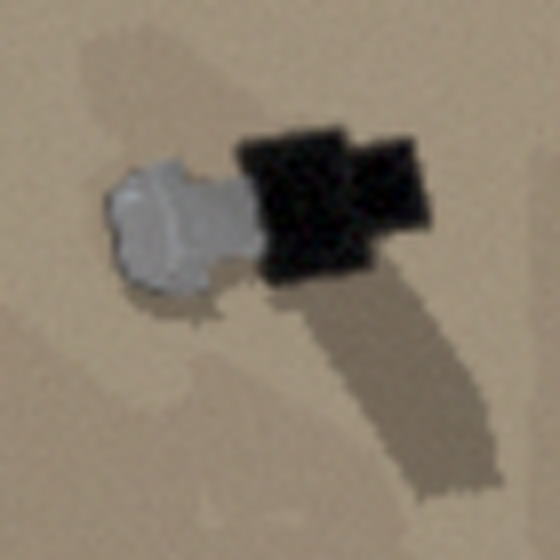

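The crops confirm both items. Dock corners in crop a are at (152,38), (28,285), (545,548) and (672,297), with the block front from (328,135) to (215,360). In crop b the holder's foot corners are at (238,145), (345,125), (372,268) and (265,285), and its tongue tip is near (112,228).

```bash
cat > m.py <<'E'
from h import *
c=load('top0')
A=lambda x,y,z:pt(c,(x+.5)/7-.5+258,(y+.5)/7-.5+222,z)
B=lambda x,y,z:pt(c,(x+.5)/8-.5+440,(y+.5)/8-.5+240,z)
def fit(P,M):
    P=np.array(P)[:,:2];M=np.array(M,float);pm,mm=P.mean(0),M.mean(0)
    U,S,V=np.linalg.svd((M-mm).T@(P-pm)); R=(U@np.diag([1,np.linalg.det(U@V)])@V).T
    t=pm-R@mm; print('res mm',np.round(1000*(P-(M@R.T+t)),1).tolist()); return R,t,np.degrees(np.arctan2(R[1,0],R[0,0]))
# dock: +y end (blue). corners: (-/+50,100)
P=[A(152,38,.012),A(28,285,.012),A(545,548,.012),A(672,297,.012)]
Rd,td,ad=fit(P,[(.05,.1),(-.05,.1),(-.05,-.1),(.05,-.1)])
print('dock',td,ad,'set_down',Rd@[0,-.065]+td)
for q in[(328,135),(215,360)]: print('front',Rd.T@(A(*q,.03)[:2]-td))
P=[B(238,145,.008),B(345,125,.008),B(372,268,.008),B(265,285,.008),B(110,232,.004)]
Rh,th,ah=fit(P,[(.022,.016),(.022,-.016),(-.022,-.016),(-.022,.016),(0,.058)])
print('holder',th,ah)
P=[B(x,y,.07) for x,y in[(430,225),(415,138)]]; print('col top right edge in holder',[Rh.T@(p[:2]-th) for p in P])
# depth cloud
def cloud(c,box,zlo,zhi):
    u0,v0,u1,v1=box; return np.array([p for v in range(v0,v1) for u in range(u0,u1) if c['range_z'][v,u]>0 and zlo<(p:=pt(c,u,v))[2]<zhi])
for n,box in(('top0',(440,240,510,310)),('scene0',(400,280,450,335))):
    k=load(n); q=cloud(k,box,.06,.085)
    if len(q): print(n,len(q),q.mean(0),q.min(0),q.max(0), cv2.minAreaRect((q[:,:2]*1000).astype(np.float32)))
q=cloud(c,(258,222,362,307),.006,.02);print('dock cloud',cv2.minAreaRect((q[:,:2]*1000).astype(np.float32)),np.median(q[:,2]))
E
python3 m.py
```

```text
res mm [[-3.0, 0.5], [1.8, -3.3], [3.2, 0.7], [-1.9, 2.1]]
dock [0.49667691 0.10554163] -25.84311066776073 set_down [0.46834286 0.04704221]
front [0.04251201 0.02874682]
front [-0.04158736  0.02816617]
res mm [[-1.5, 0.2], [-0.1, -0.3], [0.8, -0.1], [0.3, 0.3], [0.6, -0.0]]
holder [ 0.49796363 -0.30022938] 9.049267916149903
col top right edge in holder [array([-0.012292  , -0.01303876]), array([ 0.01247824, -0.01354673])]
top0 115 [ 0.49805165 -0.30031743  0.06753504] [ 0.4845413  -0.31613848  0.06033279] [ 0.51225388 -0.28657412  0.07320482] ((498.32733154296875, -301.0023193359375), (25.911457061767578, 27.787137985229492), 10.25731086730957)
scene0 122 [ 0.49563849 -0.30232454  0.06740107] [ 0.48238176 -0.31507473  0.06016775] [ 0.5171725  -0.28745338  0.07266535] ((499.5129089355469, -301.0902099609375), (32.024410247802734, 25.384288787841797), 10.440225601196289)
dock cloud ((529.0944213867188, 112.80851745605469), (238.90341186523438, 151.06581115722656), 63.907989501953125) 0.010289297516639984
```

Emit:
arm_command(plan=[[[0.97, -0.13, 0, 0, 0, 0], [0.97, -0.13, 0, 0, 0, 0], [0.97, -0.13, 0, 0, 0, 0], [0.97, -0.13, 0, 0, 0, 0], [0.97, -0.13, 0, 0, 0, 0], [0.97, -0.13, 0, 0, 0, 0], [0.97, -0.13, 0, 0, 0, 0], [0.97, -0.13, 0.2, 0, 0, 0], [0.97, -0.13, 0.3, 0, 0, 0], [0.97, -0.13, 0.4, 0, 0, 0], [0.97, -0.13, 0.4, 0, 0, 0], [0.97, -0.13, 0.4, 0, 0, 0]]], fingers=1, force=40)

```text
time: 1.6
ee_pos: [0.417, -0.3528, 0.1785]
eef_rot: [-0.0, 0.977, 0.211, -0.0]
contact_force: [-0.9, 0.2, -0.2]
gripper_width: 0.996
grasp_force: 0.0
```

Emit:
arm_command(plan=[[[0.97, -0.13, 0.4, 0, 0, 0], [0.97, -0.13, 0.4, 0, 0, 0], [0.97, -0.13, 0.3, 0, 0, 0], [0.97, -0.13, 0.2, 0, 0, 0], [0.97, -0.13, 0, 0, 0, 0], [0, 0, 0, 0, 0, 1], [0, 0, 0, 0, 0, 1], [0, 0, 0, 0, 0, 1], [0, 0, 0, 0, 0, 0], [0, 0, 0, 0, 0, 0]]])

```text
time: 2.85
ee_pos: [0.4993, -0.3016, 0.1535]
eef_rot: [0.0, 0.997, 0.083, 0.0]
contact_force: [0.0, 0.2, -0.4]
gripper_width: 0.997
grasp_force: 0.0
```

```bash
cat > go.py <<'E'
import sys
from h import *
from scipy.spatial.transform import Rotation as Ro
# go.py x y z yaw_of_tool_y(deg): remaining move in tool units (shift, turn)
x,y,z,a=map(float,sys.argv[1:5]); o=arm.get_obs()
q=o['eef_rot']; R=Ro.from_quat([*q[1:],q[0]])
a=np.radians(a); ty=np.array([np.cos(a),np.sin(a),0]); tz=np.array([0,0,-1.]); T=Ro.from_matrix(np.c_[np.cross(ty,tz),ty,tz])
print('pos',o['ee_pos'].round(4),'y-yaw',np.degrees(np.arctan2(*R.as_matrix()[[1,0],1])).round(2),'t',o['time'],'F',o['contact_force'].round(1),'w',o['gripper_width'].round(3),'g',o['grasp_force'])
print('shift units',(R.inv().apply(np.array([x,y,z])-o['ee_pos'])/.02).round(2),'turn units',np.degrees((R.inv()*T).as_rotvec()/5).round(2))
E
python3 go.py .498 -.3005 .051 -80.5
```

```text
Traceback (most recent call last):
  File "go.py", line 8, in <module>
    print('pos',o['ee_pos'].round(4),'y-yaw',np.degrees(np.arctan2(*R.as_matrix()[[1,0],1])).round(2),'t',o['time'],'F',o['contact_force'].round(1),'w',o['gripper_width'].round(3),'g',o['grasp_force'])
                                                                                                                                                        ^^^^^^^^^^^^^^^^^^^^^^^^
AttributeError: 'float' object has no attribute 'round'
```

Emit:
arm_command(plan=[[[-0.05, -0.06, 0.8, 0, 0, 0], [0, 0, 0.8, 0, 0, 0], [0, 0, 0.8, 0, 0, 0], [0, 0, 0.8, 0, 0, 0], [0, 0, 0.7, 0, 0, 0], [0, 0, 0.6, 0, 0, 0], [0, 0, 0.4, 0, 0, 0], [0, 0, 0.2, 0, 0, 0], [0, 0, 0, 0, 0, 0]]])

```text
time: 3.98
ee_pos: [0.4978, -0.3007, 0.0513]
eef_rot: [0.0, 0.997, 0.082, 0.0]
contact_force: [-0.1, 0.4, 0.4]
gripper_width: 1.001
grasp_force: 0.0
```

Emit:
arm_command(plan=[[[0, 0, 0, 0, 0, 0], [0, 0, 0, 0, 0, 0], [0, 0, 0, 0, 0, 0], [0, 0, 0, 0, 0, 0], [0, 0, 0, 0, 0, 0], [0, 0, 0, 0, 0, 0], [0, 0, 0, 0, 0, 0], [0, 0, 0, 0, 0, 0]]], fingers=-1, force=40)

```text
time: 4.97
ee_pos: [0.4991, -0.3011, 0.0546]
eef_rot: [0.001, 0.997, 0.082, 0.002]
contact_force: [-2.7, 3.4, 14.1]
gripper_width: -0.003
grasp_force: 7.2
```

```bash
sed -i "s/o\['gripper_width'\].round(3)/o['gripper_width']/" go.py
python3 go.py .498 -.3005 .051 -80.5
```

```text
pos [ 0.4991 -0.3011  0.0546] y-yaw -80.59 t 4.975 F [-2.7  3.4 14.1] w -0.003062073734843809 g 7.178069072142534
shift units [-0.05 -0.04  0.18] turn units [ 0.03 -0.04 -0.02]
```

```bash
python3 - <<'E'
from h import *
s=cam('scene');t=cam('top');save(s,'scene1.png');save(t,'top1.png')
a=cv2.resize(s['img'][230:380,370:520],(450,450),interpolation=cv2.INTER_CUBIC)
i=t['img'][200:310,420:530]
b=cv2.resize(i,(350,350),interpolation=cv2.INTER_CUBIC)
cv2.imwrite('pics/c1.png',np.hstack([a,np.pad(b,((0,100),(0,0),(0,0)))])[:,:,::-1])
E
```

```text
(no output)
```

View pics/c1.png

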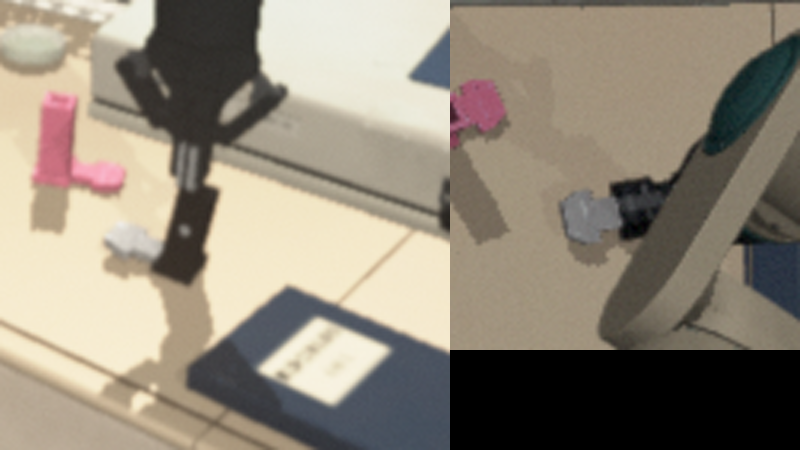

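```bash
python3 - <<'E'
from h import *
s=load('scene1')
for v in range(272,326,3): print(v,[ (u,)+tuple((pt(s,u,v)*1000).round().astype(int)) for u in(426,431,436)])
for u,v in((410,310),(415,312),(404,309)): print(u,v,(pt(s,u,v)*1000).round())
i=s['img'][255:335,395:455]; cv2.imwrite('pics/c2.png',cv2.resize(i,(600,600*80//80),interpolation=cv2.INTER_CUBIC)[:,:,::-1])
E
```

```text
272 [(426, np.int64(491), np.int64(-285), np.int64(119)), (431, np.int64(486), np.int64(-300), np.int64(126)), (436, np.int64(486), np.int64(-311), np.int64(130))]
275 [(426, np.int64(645), np.int64(-205), np.int64(22)), (431, np.int64(488), np.int64(-299), np.int64(117)), (436, np.int64(488), np.int64(-311), np.int64(122))]
278 [(426, np.int64(664), np.int64(-196), np.int64(3)), (431, np.int64(488), np.int64(-300), np.int64(110)), (436, np.int64(487), np.int64(-312), np.int64(115))]
281 [(426, np.int64(653), np.int64(-203), np.int64(0)), (431, np.int64(486), np.int64(-302), np.int64(104)), (436, np.int64(491), np.int64(-311), np.int64(106))]
284 [(426, np.int64(490), np.int64(-288), np.int64(90)), (431, np.int64(490), np.int64(-301), np.int64(95)), (436, np.int64(495), np.int64(-310), np.int64(96))]
287 [(426, np.int64(490), np.int64(-289), np.int64(83)), (431, np.int64(485), np.int64(-304), np.int64(90)), (436, np.int64(497), np.int64(-310), np.int64(88))]
290 [(426, np.int64(609), np.int64(-229), np.int64(2)), (431, np.int64(489), np.int64(-303), np.int64(81)), (436, np.int64(494)
[... 1176 characters left out ...]
(485), np.int64(-299), np.int64(19)), (431, np.int64(487), np.int64(-310), np.int64(23)), (436, np.int64(503), np.int64(-314), np.int64(17))]
317 [(426, np.int64(489), np.int64(-298), np.int64(9)), (431, np.int64(486), np.int64(-311), np.int64(16)), (436, np.int64(505), np.int64(-314), np.int64(8))]
320 [(426, np.int64(478), np.int64(-304), np.int64(9)), (431, np.int64(485), np.int64(-313), np.int64(9)), (436, np.int64(505), np.int64(-315), np.int64(0))]
323 [(426, np.int64(480), np.int64(-304), np.int64(0)), (431, np.int64(476), np.int64(-318), np.int64(8)), (436, np.int64(493), np.int64(-322), np.int64(1))]
410 310 [ 480. -261.   16.]
415 312 [ 482. -273.   15.]
404 309 [ 497. -235.    1.]
```

View pics/c2.png

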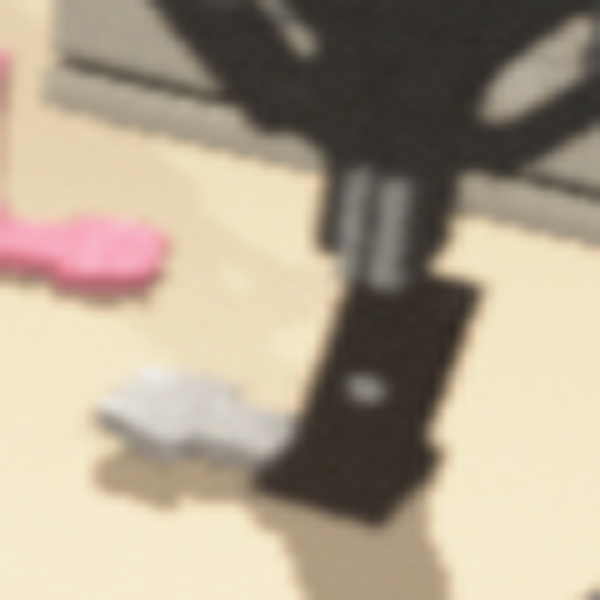

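```bash
python3 - <<'E'
from h import *
s=load('scene0')
for u,v in((487,298),(488,292),(489,285),(497,275),(412,265),(411,272)): print(u,v,(pt(s,u,v)*1000).round())
s=load('scene1')
R,t=np.array(s['R']),np.array(s['t'])
for z in(.033,.0546,.09,.106): 
    for x in(.488,.51):
        p=R@[x,-.3011,z]+t; print(x,z,p[:2]/p[2]*s['f']+[s['cx'],s['cy']],p[2])
E
```

```text
487 298 [ 227. -526.  262.]
488 292 [ 227. -526.  272.]
489 285 [ 225. -527.  285.]
497 275 [ 239. -531.  298.]
412 265 [ 179. -423.  301.]
411 272 [ 653. -157.   11.]
0.488 0.033 [428.10428794 308.51925225] 1.2008631209443397
0.51 0.033 [433.01852507 304.71610418] 1.2161417499421214
0.488 0.0546 [429.02347889 300.19628614] 1.1920206742015802
0.51 0.0546 [433.9620761  296.47061213] 1.207299303199362
0.488 0.09 [430.55978298 286.28556723] 1.1775288864842801
0.51 0.09 [435.53870227 282.69281075] 1.192807515482062
0.488 0.106 [431.26663519 279.8852573 ] 1.170978925934088
0.51 0.106 [436.26394171 276.35509731] 1.18625755493187
```

The fingers closed above the column. The depth images put the fingertips about 40 mm higher, relative to the reported TCP, than the stated 22 mm ahead of it. I'll back off upward, reopen and check this before trying again.

Emit:
arm_command(plan=[[[0, 0, -0.2, 0, 0, 0], [0, 0, -0.3, 0, 0, 0], [0, 0, -0.5, 0, 0, 0], [0, 0, -1, 0, 0, 0], [0, 0, -1, 0, 0, 0], [0, 0, -1, 0, 0, 0], [0, 0, 0, 0, 0, 0], [0, 0, 0, 0, 0, 0]]])

```text
time: 6.08
ee_pos: [0.4975, -0.3004, 0.1304]
eef_rot: [-0.0, 0.997, 0.082, -0.0]
contact_force: [-0.1, -0.6, -0.5]
gripper_width: -0.005
grasp_force: 0.0
```

Emit:
arm_command(plan=[[[0, 0, 0, 0, 0, 0], [0, 0, 0, 0, 0, 0], [0, 0, 0, 0, 0, 0], [0, 0, 0, 0, 0, 0], [0, 0, 0, 0, 0, 0]]], fingers=0.1)

```text
time: 6.7
ee_pos: [0.4978, -0.3006, 0.1313]
eef_rot: [0.0, 0.997, 0.082, 0.0]
contact_force: [0.1, -0.1, 0.1]
gripper_width: 0.547
grasp_force: 0.0
```

```bash
python3 go.py .498 -.3005 .01 -80.5; python3 - <<'E'
from h import *
s=cam('scene');t=cam('top');save(s,'scene2.png');save(t,'top2.png')
a=cv2.resize(s['img'][220:340,370:490],(480,480),interpolation=cv2.INTER_CUBIC)
b=cv2.resize(t['img'][240:280,445:485],(320,320),interpolation=cv2.INTER_CUBIC)
cv2.imwrite('pics/c3.png',np.hstack([a,np.pad(b,((0,160),(0,0),(0,0)))])[:,:,::-1])
q=np.array([[*(p:=pt(s,u,v)),u,v] for v in range(290,330) for u in range(395,450) if abs((p:=pt(s,u,v))[0]-.498)<.03 and abs(p[1]+.3)<.03])
h=q[(q[:,2]>.06)&(q[:,2]<.08)];print(len(h),h.mean(0),cv2.minAreaRect((h[:,:2]*1000).astype(np.float32)))
E
```

```text
pos [ 0.4978 -0.3006  0.1313] y-yaw -80.6 t 6.7 F [ 0.1 -0.1  0.1] w 0.5472826544990511 g 0.0
shift units [ 0.01 -0.01  6.07] turn units [ 0.   -0.   -0.02]
119 [ 4.94435155e-01 -3.01655531e-01  6.72624711e-02  4.31252101e+02
  2.94268908e+02] ((495.2668151855469, -301.1112365722656), (33.74250411987305, 26.153823852539062), 8.110318183898926)
```

View pics/c3.png

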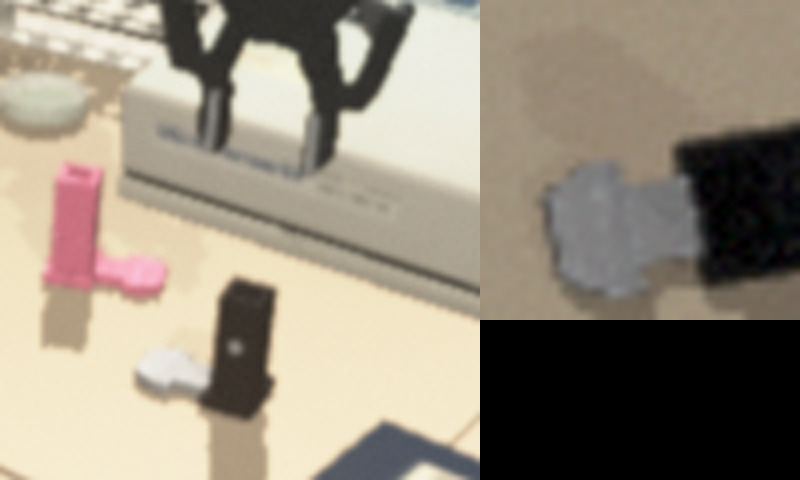

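Holder is upright again in its old place (tongue tip near top (453,267)). Fingertips show at scene px (447,263) and (423,256), so I'll measure their height there.

```bash
python3 - <<'E'
from h import *
s=load('scene2')
for u,us in(('R',range(443,454,2)),('L',range(418,428,2))):
  for v in range(250,268):
    r=[(pt(s,a,v)*1000).round().astype(int).tolist() for a in us]; r=[x for x in r if x[2]>60 and abs(x[0]-498)<60]
    if r and v%2==0: print(u,v,r)
E
```

```text
R 250 [[490, -329, 186], [493, -331, 186], [494, -336, 187], [500, -337, 185]]
R 252 [[489, -330, 182], [501, -328, 178], [499, -334, 180], [502, -337, 180]]
R 254 [[491, -329, 177], [494, -332, 177], [495, -336, 178], [506, -336, 173]]
R 256 [[493, -324, 170], [489, -331, 173], [494, -333, 172], [497, -336, 172], [509, -335, 168]]
R 258 [[494, -324, 165], [494, -329, 166], [498, -332, 166], [502, -334, 165], [507, -337, 164]]
R 260 [[493, -325, 161], [494, -330, 162], [495, -333, 163], [497, -337, 163]]
R 262 [[492, -326, 157], [495, -329, 157], [505, -329, 153]]
L 250 [[485, -268, 169], [486, -272, 170], [484, -278, 173], [495, -277, 168]]
L 252 [[484, -269, 165], [482, -275, 168], [484, -279, 168], [496, -277, 163]]
L 254 [[485, -269, 160], [484, -274, 162], [488, -277, 161], [499, -276, 157]]
L 256 [[482, -276, 158], [485, -279, 158]]
```

Tips measure 23 mm above the reported TCP when half open, so the grasp point is about 39 mm above it. I'll use a TCP z near 0.009, descending with force checks.

Emit:
arm_command(plan=[[[0, 0, 0.8, 0, 0, 0], [0, 0, 0.8, 0, 0, 0], [0, 0, 0.8, 0, 0, 0], [0, 0, 0.5, 0, 0, 0], [0, 0, 0.5, 0, 0, 0], [0, 0, 0.4, 0, 0, 0], [0, 0, 0.4, 0, 0, 0], [0, 0, 0, 0, 0, 0]]])

```text
time: 7.8
ee_pos: [0.4975, -0.3004, 0.0466]
eef_rot: [-0.0, 0.997, 0.082, -0.0]
contact_force: [-0.8, 0.2, 0.1]
gripper_width: 0.548
grasp_force: 0.0
```

Emit:
arm_command(plan=[[[0, 0, 0.4, 0, 0, 0], [0, 0, 0.4, 0, 0, 0], [0, 0, 0.4, 0, 0, 0], [0, 0, 0.4, 0, 0, 0], [0, 0, 0.3, 0, 0, 0], [0, 0, 0, 0, 0, 0]]])

```text
time: 8.55
ee_pos: [0.4975, -0.3004, 0.0086]
eef_rot: [-0.0, 0.997, 0.082, -0.0]
contact_force: [-0.0, 0.6, -0.4]
gripper_width: 0.551
grasp_force: 0.0
```

Emit:
arm_command(plan=[[[0, 0, 0, 0, 0, 0], [0, 0, 0, 0, 0, 0], [0, 0, 0, 0, 0, 0], [0, 0, 0, 0, 0, 0], [0, 0, 0, 0, 0, 0], [0, 0, 0, 0, 0, 0]]], fingers=-1, force=40)

```text
time: 9.3
ee_pos: [0.498, -0.3008, 0.0097]
eef_rot: [0.0, 0.997, 0.082, 0.0]
contact_force: [0.1, 0.2, 4.0]
gripper_width: 0.301
grasp_force: 42.6
```

Emit:
arm_command(plan=[[[0, 0, -0.2, 0, 0, 0], [0, 0, -0.6, 0, 0, 0], [0, 0, -1, 0, 0, 0], [0, 0, -1, 0, 0, 0], [0, 0, -1, 0, 0, 0], [0, 0, -0.8, 0, 0, 0], [0, 0, -0.4, 0, 0, 0], [0, 0, 0, 0, 0, 0]]], force=60)

```text
time: 10.3
ee_pos: [0.498, -0.3008, 0.1099]
eef_rot: [0.0, 0.997, 0.082, 0.0]
contact_force: [-0.6, -0.3, -1.3]
gripper_width: 0.295
grasp_force: 59.0
```

Emit:
arm_command(plan=[[[0, -0.3, 0, 0, 0, 0], [0.1, -0.7, 0, 0, 0, 0], [0.1, -1, 0, 0, 0, 0], [0.1, -1, 0, 0, 0, 0], [0.1, -1, 0, 0, 0, 0], [0.1, -1, 0, 0, 0, 0], [0.1, -1, 0, 0, 0, 0], [0.1, -1, 0, 0, 0, 0], [0.1, -1, 0, 0, 0, 0], [0.1, -1, 0, 0, 0, 0], [0.1, -1, 0, 0, 0, 0], [0.1, -1, 0, 0, 0, 0]]])

```text
time: 11.8
ee_pos: [0.4834, -0.0787, 0.1093]
eef_rot: [0.0, 0.997, 0.082, 0.0]
contact_force: [-0.4, -0.8, -1.9]
gripper_width: 0.303
grasp_force: 59.0
```

Emit:
arm_command(plan=[[[0.1, -1, 0, 0, 0, 0], [0.1, -1, 0, 0, 0, 0], [0.1, -1, 0, 0, 0, 0], [0, -1, 0, 0, 0, 0], [0, -1, 0, 0, 0, 0], [0, -0.8, 0, 0, 0, 0], [0, -0.4, 0, 0, 0, 0], [0, 0, 0, 0, 0, 0.5], [0, 0, 0, 0, 0, 1], [0, 0, 0, 0, 0, 1], [0, 0, 0, 0, 0, 1], [0, 0, 0, 0, 0, 1]]])

```text
time: 13.3
ee_pos: [0.4693, 0.0432, 0.1092]
eef_rot: [0.0, 0.993, -0.116, 0.0]
contact_force: [-0.8, -0.9, -1.9]
gripper_width: 0.296
grasp_force: 59.1
```

Emit:
arm_command(plan=[[[0, 0, 0, 0, 0, 1], [0, 0, 0, 0, 0, 1], [0, 0, 0, 0, 0, 0.5], [0, 0, 0, 0, 0, 0], [0, 0, 0, 0, 0, 0]]])

```text
time: 13.92
ee_pos: [0.4693, 0.0432, 0.1093]
eef_rot: [0.0, 0.975, -0.221, 0.0]
contact_force: [0.4, 0.1, -1.8]
gripper_width: 0.296
grasp_force: 59.1
```

```bash
python3 go.py .4683 .0470 .0217 -115.84; python3 - <<'E'
from h import *
s=cam('scene');t=cam('top');save(s,'scene3.png');save(t,'top3.png')
a=cv2.resize(s['img'][200:300,240:340],(400,400),interpolation=cv2.INTER_CUBIC)
b=cv2.resize(t['img'][215:315,255:355],(400,400),interpolation=cv2.INTER_CUBIC)
cv2.imwrite('pics/c4.png',np.hstack([a,b])[:,:,::-1])
E
```

```text
pos [0.4693 0.0432 0.1093] y-yaw -115.57 t 13.925 F [ 0.4  0.1 -1.8] w 0.295550250241874 g 59.124921932816505
shift units [-0.13 -0.15  4.38] turn units [ 0.   -0.    0.05]
```

View pics/c4.png

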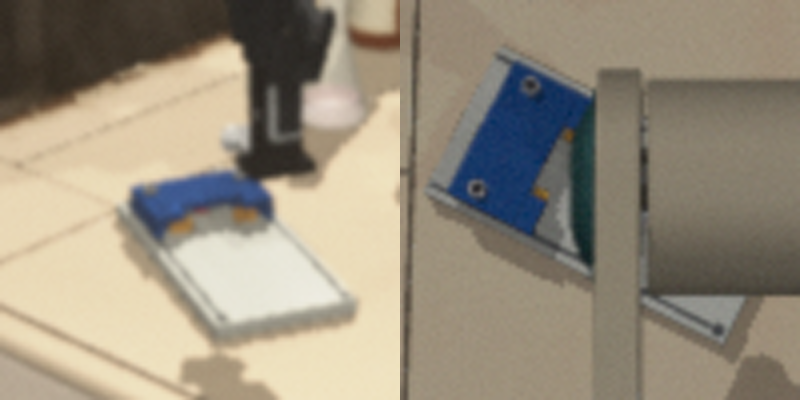

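Emit:
arm_command(plan=[[[-0.13, -0.15, 0.8, 0, 0, 0.05], [0, 0, 0.8, 0, 0, 0], [0, 0, 0.8, 0, 0, 0], [0, 0, 0.7, 0, 0, 0], [0, 0, 0.5, 0, 0, 0], [0, 0, 0.3, 0, 0, 0], [0, 0, 0.1, 0, 0, 0], [0, 0, 0, 0, 0, 0]]])

```text
time: 15.02
ee_pos: [0.4685, 0.0471, 0.0296]
eef_rot: [-0.0, 0.975, -0.224, 0.0]
contact_force: [0.3, -0.4, -1.1]
gripper_width: 0.294
grasp_force: 59.1
```

```bash
python3 go.py .4683 .0470 .0217 -115.84; python3 - <<'E'
from h import *
s=cam('scene');t=cam('top');save(s,'scene4.png');save(t,'top4.png')
b=cv2.resize(s['img'][230:290,260:340],(800,600),interpolation=cv2.INTER_CUBIC)
cv2.imwrite('pics/c5.png',b[:,:,::-1])
Rd=lambda a:np.array([[np.cos(a),-np.sin(a)],[np.sin(a),np.cos(a)]])
R=Rd(np.radians(-25.84)); td=np.array([.49668,.10554])
c=load('top0')
for x,y in((278,190),(227,290)): print('jaw',R.T@(pt(c,(x+.5)/7-.5+258,(y+.5)/7-.5+222,.022)[:2]-td))
S,T=np.array(s['R']),np.array(s['t'])
for q in((-.05,-.1),(.05,-.1),(-.05,.1),(0,-.1),(-.044,.028,.03),(.044,.028,.03)):
    p=S@[*(R@q[:2]+td),q[2] if len(q)>2 else .012]+T; u=p[:2]/p[2]*s['f']+[s['cx'],s['cy']]; print(q,((u-[260,230])*10).round())
E
```

```text
pos [0.4685 0.0471 0.0296] y-yaw -115.85 t 15.025 F [ 0.3 -0.4 -1.1] w 0.2943333313813277 g 59.12654422223568
shift units [-0.    0.01  0.39] turn units [-0.   -0.01 -0.  ]
jaw [0.01907409 0.03599524]
jaw [-0.0186912   0.03594274]
(-0.05, -0.1) [337. 513.]
(0.05, -0.1) [696. 443.]
(-0.05, 0.1) [ 84. 201.]
(0, -0.1) [519. 477.]
(-0.044, 0.028, 0.03) [188. 242.]
(0.044, 0.028, 0.03) [486. 190.]
```

View pics/c5.png

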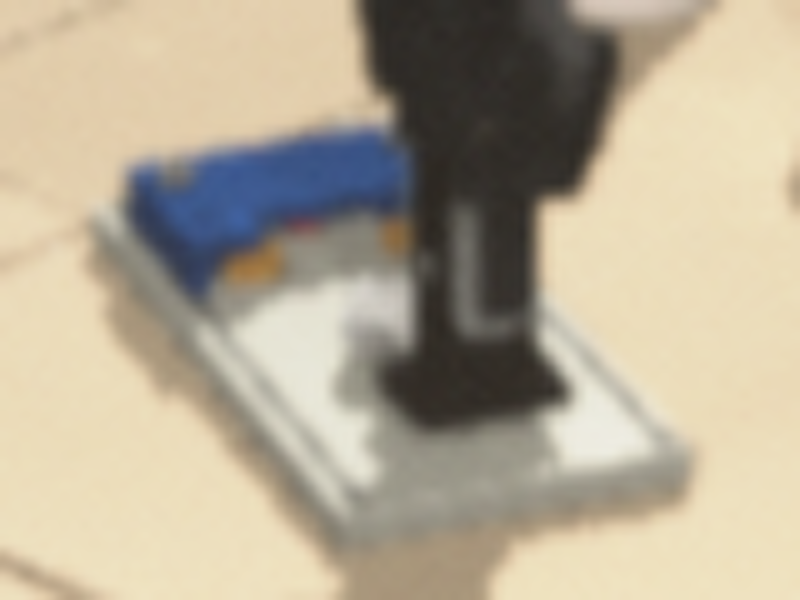

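Emit:
arm_command(plan=[[[0, 0, 0.15, 0, 0, 0], [0, 0, 0.1, 0, 0, 0], [0, 0, 0.05, 0, 0, 0], [0, 0, 0, 0, 0, 0]]])

```text
time: 15.62
ee_pos: [0.4681, 0.0471, 0.0232]
eef_rot: [0.0, 0.975, -0.224, -0.0]
contact_force: [0.5, 0.4, -2.6]
gripper_width: 0.3
grasp_force: 59.1
```

Emit:
arm_command(plan=[[[0, 0, 0.05, 0, 0, 0], [0, 0, 0.03, 0, 0, 0], [0, 0, 0, 0, 0, 0]]])

```text
time: 16.0
ee_pos: [0.4683, 0.0471, 0.0218]
eef_rot: [0.0, 0.975, -0.224, 0.0]
contact_force: [-0.9, 0.1, -2.4]
gripper_width: 0.297
grasp_force: 59.2
```

Emit:
arm_command(plan=[[[0, 0, 0.05, 0, 0, 0], [0, 0, 0.03, 0, 0, 0], [0, 0, 0, 0, 0, 0]]])

```text
time: 16.38
ee_pos: [0.4691, 0.0471, 0.0217]
eef_rot: [-0.0, 0.975, -0.224, 0.001]
contact_force: [-3.5, -0.0, 8.7]
gripper_width: 0.298
grasp_force: 60.7
```

Emit:
arm_command(plan=[[[0, 0, -0.03, 0, 0, 0], [0, 0, 0, 0, 0, 0], [0, 0, 0, 0, 0, 0]]])

```text
time: 16.75
ee_pos: [0.4691, 0.0471, 0.0217]
eef_rot: [-0.0, 0.975, -0.224, 0.001]
contact_force: [-0.8, -0.6, 6.3]
gripper_width: 0.297
grasp_force: 60.0
```

Emit:
arm_command(plan=[[[0, -0.1, -0.03, 0, 0, 0], [0, -0.25, 0, 0, 0, 0], [0, -0.3, 0, 0, 0, 0], [0, -0.3, 0, 0, 0, 0], [0, -0.3, 0, 0, 0, 0], [0, -0.25, 0, 0, 0, 0], [0, 0, 0, 0, 0, 0]]])

```text
time: 17.62
ee_pos: [0.4819, 0.0747, 0.0217]
eef_rot: [-0.0, 0.975, -0.224, 0.001]
contact_force: [-0.1, -0.0, 5.3]
gripper_width: 0.296
grasp_force: 60.0
```

```bash
cat > d.py <<'E'
from h import *
a=np.radians(-25.84);R=np.array([[np.cos(a),-np.sin(a)],[np.sin(a),np.cos(a)]]);o=arm.get_obs()
print('dock xy mm',(R.T@(o['ee_pos'][:2]-[.49668,.10554])*1000).round(1),'z',o['ee_pos'][2].round(4),'F dock',(R.T@o['contact_force'][:2]).round(1),o['contact_force'][2].round(1),'t',o['time'],'M',np.round(o['moment'],2))
E
python3 d.py; python3 go.py .4683 .0470 .0217 -115.84
```

```text
dock xy mm [  0.2 -34.2] z 0.0217 F dock [-0.1 -0.1] 5.3 t 17.625 M [-0.09 -0.08 -0.02]
pos [0.4819 0.0747 0.0217] y-yaw -115.83 t 17.625 F [-0.1 -0.   5.3] w 0.2955531069613471 g 59.97087121009827
shift units [-0.01  1.54 -0.  ] turn units [-0.01 -0.01  0.  ]
```

Emit:
arm_command(plan=[[[0, -0.1, 0, 0, 0, 0], [0, -0.1, 0, 0, 0, 0], [0, -0.1, 0, 0, 0, 0], [0, -0.1, 0, 0, 0, 0], [0, -0.1, 0, 0, 0, 0], [0, 0, 0, 0, 0, 0]]])

```text
time: 18.38
ee_pos: [0.4861, 0.0833, 0.0217]
eef_rot: [0.0, 0.975, -0.224, 0.0]
contact_force: [-0.5, -2.0, 5.1]
gripper_width: 0.298
grasp_force: 60.0
```

```bash
python3 d.py
```

```text
dock xy mm [  0.2 -24.6] z 0.0217 F dock [ 0.4 -2. ] 5.1 t 18.375 M [-0.34  0.18  0.  ]
```

Emit:
arm_command(plan=[[[0, -0.1, 0, 0, 0, 0], [0, -0.1, 0, 0, 0, 0], [0, -0.1, 0, 0, 0, 0], [0, 0, 0, 0, 0, 0]]])

```text
time: 18.88
ee_pos: [0.4887, 0.0886, 0.0217]
eef_rot: [0.0, 0.975, -0.224, 0.0]
contact_force: [-1.3, -0.5, 6.5]
gripper_width: 0.295
grasp_force: 60.2
```

```bash
python3 d.py
```

```text
dock xy mm [  0.2 -18.7] z 0.0217 F dock [-0.9 -1. ] 6.5 t 18.875 M [-0.47  0.22  0.05]
```

Emit:
arm_command(plan=[[[0, -0.1, 0, 0, 0, 0], [0, -0.1, 0, 0, 0, 0], [0, -0.1, 0, 0, 0, 0], [0, -0.1, 0, 0, 0, 0], [0, 0, 0, 0, 0, 0]]])

```text
time: 19.5
ee_pos: [0.492, 0.0953, 0.0217]
eef_rot: [0.001, 0.975, -0.224, 0.0]
contact_force: [-2.9, -4.2, 7.0]
gripper_width: 0.3
grasp_force: 60.3
```

```bash
python3 d.py
```

```text
dock xy mm [  0.2 -11.3] z 0.0217 F dock [-0.8 -5. ] 7.0 t 19.5 M [-0.88  0.35 -0.03]
```

Emit:
arm_command(plan=[[[0, -0.1, 0, 0, 0, 0], [0, -0.1, 0, 0, 0, 0], [0, -0.1, 0, 0, 0, 0], [0, 0, 0, 0, 0, 0]]])

```text
time: 20.0
ee_pos: [0.4947, 0.1009, 0.0217]
eef_rot: [0.0, 0.975, -0.224, 0.0]
contact_force: [-1.2, -3.5, 5.9]
gripper_width: 0.299
grasp_force: 60.2
```

```bash
python3 d.py
```

```text
dock xy mm [ 0.2 -5. ] z 0.0217 F dock [ 0.4 -3.6] 5.9 t 20.0 M [-0.67  0.29  0.01]
```

Past the jaws' tips (5 N, now easing). The plunger should come near y = -2 and the snap near y = +4, so I'm going in 1 mm rows.

Emit:
arm_command(plan=[[[0, -0.05, 0, 0, 0, 0], [0, -0.05, 0, 0, 0, 0], [0, -0.05, 0, 0, 0, 0], [0, -0.05, 0, 0, 0, 0], [0, 0, 0, 0, 0, 0]]])

```text
time: 20.62
ee_pos: [0.4964, 0.1045, 0.0217]
eef_rot: [0.0, 0.975, -0.224, 0.0]
contact_force: [-1.7, -3.0, 6.2]
gripper_width: 0.293
grasp_force: 60.4
```

```bash
python3 d.py
```

```text
dock xy mm [ 0.2 -1.1] z 0.0217 F dock [-0.2 -3.4] 6.2 t 20.625 M [-0.73  0.3  -0.04]
```

Emit:
arm_command(plan=[[[0, -0.05, 0, 0, 0, 0], [0, -0.05, 0, 0, 0, 0], [0, -0.05, 0, 0, 0, 0], [0, 0, 0, 0, 0, 0]]])

```text
time: 21.12
ee_pos: [0.4976, 0.1069, 0.0217]
eef_rot: [0.001, 0.975, -0.224, 0.0]
contact_force: [-1.7, -3.8, 7.6]
gripper_width: 0.299
grasp_force: 60.3
```

```bash
python3 d.py
```

```text
dock xy mm [0.2 1.7] z 0.0217 F dock [ 0.1 -4.2] 7.6 t 21.125 M [-0.95  0.44 -0.01]
```

Emit:
arm_command(plan=[[[0, -0.05, 0, 0, 0, 0], [0, -0.05, 0, 0, 0, 0], [0, 0, 0, 0, 0, 0]]])

```text
time: 21.5
ee_pos: [0.4983, 0.1084, 0.0217]
eef_rot: [0.001, 0.975, -0.224, 0.0]
contact_force: [-4.9, -4.8, 7.4]
gripper_width: 0.298
grasp_force: 60.4
```

```bash
python3 d.py
```

```text
dock xy mm [0.2 3.3] z 0.0217 F dock [-2.3 -6.5] 7.4 t 21.5 M [-1.03  0.54 -0.02]
```

Emit:
arm_command(plan=[[[0, -0.05, 0, 0, 0, 0], [0, -0.05, 0, 0, 0, 0], [0, 0, 0, 0, 0, 0]]])

```text
time: 21.88
ee_pos: [0.4991, 0.1101, 0.0217]
eef_rot: [0.001, 0.975, -0.224, -0.0]
contact_force: [-4.2, -7.0, 8.0]
gripper_width: 0.298
grasp_force: 60.5
```

```bash
python3 d.py
```

```text
dock xy mm [0.2 5.1] z 0.0217 F dock [-0.7 -8.1] 8.0 t 21.875 M [-1.09  0.65  0.05]
```

Emit:
arm_command(plan=[[[0, -0.05, 0, 0, 0, 0], [0, 0, 0, 0, 0, 0]]])

```text
time: 22.12
ee_pos: [0.4995, 0.1109, 0.0217]
eef_rot: [0.001, 0.975, -0.224, -0.0]
contact_force: [-4.6, -7.2, 9.5]
gripper_width: 0.298
grasp_force: 60.5
```

```bash
python3 d.py
```

```text
dock xy mm [0.2 6. ] z 0.0217 F dock [-1.  -8.5] 9.5 t 22.125 M [-1.18  0.68  0.02]
```

Emit:
arm_command(plan=[[[0, -0.05, 0, 0, 0, 0], [0, 0, 0, 0, 0, 0]]])

```text
time: 22.38
ee_pos: [0.4999, 0.1117, 0.0217]
eef_rot: [0.001, 0.975, -0.224, -0.0]
contact_force: [-4.8, -7.3, 9.3]
gripper_width: 0.296
grasp_force: 60.5
```

```bash
python3 d.py
```

```text
dock xy mm [0.2 7. ] z 0.0217 F dock [-1.1 -8.7] 9.3 t 22.375 M [-1.21  0.71 -0.07]
```

Emit:
arm_command(plan=[[[0, -0.05, 0, 0, 0, 0], [0, 0, 0, 0, 0, 0]]])

```text
time: 22.62
ee_pos: [0.5004, 0.1127, 0.0217]
eef_rot: [0.001, 0.975, -0.224, -0.0]
contact_force: [-3.7, -7.4, 8.6]
gripper_width: 0.295
grasp_force: 60.5
```

```bash
python3 d.py
```

```text
dock xy mm [0.2 8. ] z 0.0217 F dock [-0.1 -8.2] 8.6 t 22.625 M [-1.19  0.63  0.05]
```

Emit:
arm_command(plan=[[[0, 0.05, 0, 0, 0, 0], [0, 0.05, 0, 0, 0, 0], [0, 0, 0, 0, 0, 0]]])

```text
time: 23.0
ee_pos: [0.5001, 0.1121, 0.0217]
eef_rot: [-0.0, 0.975, -0.224, 0.001]
contact_force: [-0.4, -0.1, 5.5]
gripper_width: 0.294
grasp_force: 60.0
```

```bash
python3 d.py
```

```text
dock xy mm [0.2 7.4] z 0.0217 F dock [-0.3 -0.3] 5.5 t 23.0 M [-0.3   0.04 -0.12]
```

Emit:
arm_command(plan=[[[0, 0.05, 0, 0, 0, 0], [0, 0.05, 0, 0, 0, 0], [0, 0, 0, 0, 0, 0]]])

```text
time: 23.38
ee_pos: [0.5, 0.1119, 0.0218]
eef_rot: [-0.002, 0.975, -0.224, 0.001]
contact_force: [5.3, 6.8, 1.2]
gripper_width: 0.301
grasp_force: 59.7
```

```bash
python3 d.py
```

```text
dock xy mm [0.2 7.1] z 0.0218 F dock [1.8 8.4] 1.2 t 23.375 M [ 1.19 -0.93 -0.09]
```

Latched: pulling back meets 8.4 N at y = 7.1 with no more travel. I'll return to neutral, let go and rise.

Emit:
arm_command(plan=[[[0, -0.05, 0, 0, 0, 0], [0, -0.02, 0, 0, 0, 0], [0, 0, 0, 0, 0, 0]]], force=20)

```text
time: 23.75
ee_pos: [0.5, 0.1119, 0.0218]
eef_rot: [-0.001, 0.975, -0.224, 0.001]
contact_force: [4.1, 4.9, 4.9]
gripper_width: 0.296
grasp_force: 60.2
```

Emit:
arm_command(plan=[[[0, 0, 0, 0, 0, 0], [0, 0, 0, 0, 0, 0], [0, 0, 0, 0, 0, 0], [0, 0, 0, 0, 0, 0]]], fingers=0.1)

```text
time: 24.25
ee_pos: [0.499, 0.1112, 0.021]
eef_rot: [0.0, 0.975, -0.224, -0.0]
contact_force: [0.6, 0.7, 0.1]
gripper_width: 0.551
grasp_force: 0.0
```

Emit:
arm_command(plan=[[[0, 0, -0.2, 0, 0, 0], [0, 0, -0.5, 0, 0, 0], [0, 0, -1, 0, 0, 0], [0, 0, -1, 0, 0, 0], [0, 0, -1, 0, 0, 0], [0, 0, -1, 0, 0, 0], [0, 0, -1, 0, 0, 0], [0, 0, 0, 0, 0, 0]]])

```text
time: 25.25
ee_pos: [0.5004, 0.1116, 0.1376]
eef_rot: [-0.001, 0.975, -0.224, 0.002]
contact_force: [-0.2, 0.3, 0.2]
gripper_width: 0.548
grasp_force: 0.0
```

```bash
python3 - <<'E'
from h import *
s=cam('scene');b=cv2.resize(s['img'][210:290,250:350],(750,600),interpolation=cv2.INTER_CUBIC)
cv2.imwrite('pics/c6.png',b[:,:,::-1])
E
```

```text
(no output)
```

View pics/c6.png

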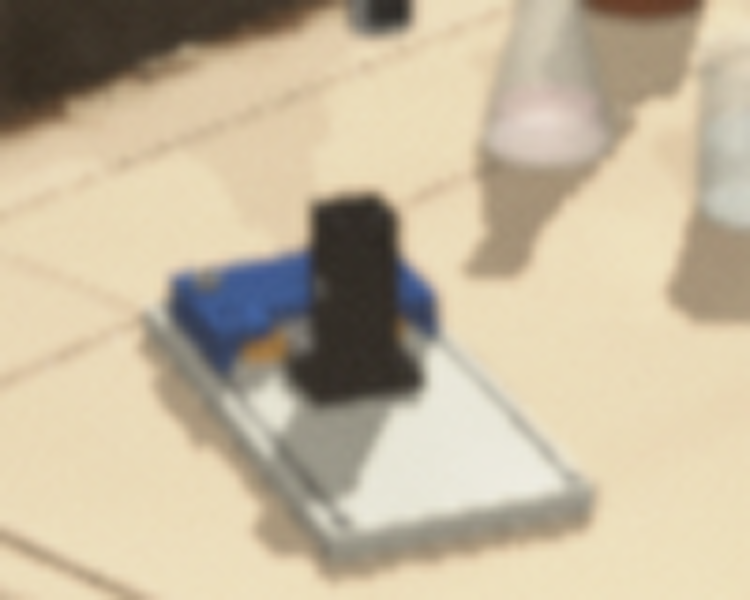

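The holder stands upright at (355,300), its tongue under the block between the jaws. The gripper is clear above it. Handing in.

```bash
python3 -c "
from plant import arm
print(arm.close_job())"
```

```text
the job is handed in; nothing more can be done
None
```

The holder is latched upright in the dock, released and handed in (the hand-in call returned no verdict); the first grasp closed above the column and briefly tilted the holder, because the real fingertips sit about 40 mm higher relative to the reported TCP than stated, and I corrected for that.

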